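# Slide a watch movement to its click stop and swing the magnifier over it

## Robot

A 6-joint arm with a two-finger parallel gripper is mounted at the origin on a cart in front of the work surface, level with it; the furniture and walls round the work are solid. World frame = base frame: x ahead of the robot, y to its left, z up, the work surface at z = 0. Lengths are in m, angles in rad, forces in N, time in s.
With the tool pointing down it reaches from about 0.275 to 1 m from the base axis. Payload 8.4 kg.
Tool frame: the origin (TCP) lies on the centre line of the jaws, within the pads' length; the fingertips stand 17 mm ahead of it and the grasp point (between the pads) lies 2 mm behind it (bot.tcp_to_tips is the y of the fingertips in the tool frame, in m); y points along the fingers, z is the direction in which the jaws open and shut, and the axes are right-handed (so a half turn about y gives the same grasp; the last joint's range is limited). The gripper opens to 85 mm and grips with 20 to 120 N. Pads are 22 mm wide; open, the fingers measure 114 mm over their backs; the gripper's body (76 mm by 85 mm) begins 54 mm behind the grasp point. The pads swing forward as they close: fully open they stand 13 mm farther back than shut.
Start: joints at [-1.172, 0.353, 1.633, -0, 1.155, -0.002], TCP at [0.244, -0.575, 0.248] pointing down, gripper open.
Joint ranges: [-2.63, 2.63], [-0.92, 2.1], [0.06, 2.66], [-1.3, 4.44], [0, 2.69], [-3.02, 3.02]. Speed limits (rad/s): [2.22, 2.22, 2.79, 3.14, 3.14, 3.14].

## Interface

Orientations are given as a unit quaternion [x, y, z, w].
In Python, from workcell import bot, hand, kinematics, get_obs, vision, hand_in gives the robot as it stands. The module is installed in compiled form; this text tells all that it offers. Calls block until the motion is done:
- bot.reach(position, orientation): joint-space move of the TCP to a pose.
- bot.servo_line(position, ori=None, velocity=0.15): straight line of the TCP; ori=None keeps the orientation; velocity is the mean speed in m/s.
- bot.goto_joints(angles): joint-space move.
- hand.move_gripper(opening, strength=None): finger opening in m; strength is the grip in N (None keeps the last); returns when the fingers have stopped.
- bot.dwell(seconds).
- kinematics.solve_ik(position, orientation): joint angles nearest the present ones, or None.
- get_obs(): the state.
- vision.read_camera(name): name is "scene" or "top"; returns a dict with "frame" (384x512x3 uint8, red, green, blue), "intrinsics" (3x3 intrinsics, pixels), "view" (4x4, takes a point from world to camera coordinates). Camera axes: x right, y down, z forward; pixel columns grow to the right and rows downward; lengths in m; the calibration is good to about 2 mm. A picture is of the moment at which its call begins. There is no depth.
A pose or a line that the arm cannot do raises bot.IKError and nothing moves.
- hand_in(): hands the job in, once; it reports no verdict.
The state is a dict: "time_s": time; "joint_pos": joint angles; "joint_vel": joint speeds; "joint_efforts": joint torques, N m; "position": TCP position; "orientation": TCP orientation; "wrist_force": force on the tool from outside, world axes, zero at the start; "ft_torque": the same for the moment, N m; "gripper_width": finger opening in m.
Only numpy, scipy, OpenCV 4.12 (cv2) and the standard library are available. Lean on these libraries where they do the work, as an engineer would, in place of code of your own. Each camera call takes 0.05 s, during which the arm holds its last target. There are 200 camera calls.

## Task

Set this watch movement up for inspection: push the carriage along its rail by the upright push plate until it clicks into the spring stop at the lens stand, then swing the magnifier over the movement until its arm comes to rest against its stop. Only push, with the fingertips or the outside of the fingers: pinch and lift nothing, do not touch the movement itself, leave it sitting in its nest, and do not disturb the things lying around.

Things in the scene. Friction and masses are not known exactly. Their poses are not given: they have to be found in the camera images.
- inspection_slide: grey painted base plate, 150 x 350 x 10 mm, fixed to the bench, with a bright guide rail along its length. Origin at bench level under the rail's middle; y runs along the rail to the left (the carriage moves towards -y, to the right), x points away from the robot, z up. The plate reaches from x = -50 to +100 mm.
- carriage (a joint): travel of the dark steel carriage in m: 0 at the left end (where it starts), grows to the right (-y of the slide), 0.225 at the right end stop. The carriage is 62 x 82 mm, its top 32 mm above the bench; it drags with 1.5 N and stays where it is left. The click stop has no fixed value (the stand may be clamped anywhere): the carriage is in it when groove is level with detent_line along the rail.
- groove (a point): the V groove (8 mm wide at the mouth, 4 mm deep) in the middle of the carriage's rear flank, 24 mm above the bench, 30 mm behind the rail's middle; moves with the carriage; axes as the slide's. Within some 3 mm of its middle the spring ball drops in, draws the carriage on by itself and centres it.
- detent_line (a point): point in front of the 8 mm steel spring ball that pokes out of the blue lens stand's brass barrel towards the rail, 24 mm above the bench; axes as the slide's. Pushing takes up to 6 N while the ball climbs the sloping end of the carriage's flank (41 to 26 mm before the click), about 3 N on the flat flank, nothing as the ball drops in, and 10 N or more to force it out again.
- push_face (a point): centre of the left face of the upright push plate on the front of the carriage, 64 mm in front of the rail's middle and 47 mm above the bench. The plate is 32 mm wide (along x), 12 mm thick over its two rubber pads (along y), and stands from 22 to 66 mm above the bench; pushing this face to the right moves the carriage. Axes as the slide's.
- lens_arm (a joint): swing of the magnifier's arm about its upright post in rad: 0 fully swung back to the left (80 degrees from its stop), grows as it swings anticlockwise seen from above, towards the robot and then right, to 1.396 at its stop, where the arm points to -x of the slide and the lens stands over the rail. Stiff: it takes about 0.6 N at the tab and stays where it is left.
- lens_pivot (a point): the arm's pivot axis on the lens stand, 72 mm above the bench, 70 mm behind the rail's middle; axes as the slide's. The post, 12 mm thick, its hub 23 mm, is 84 mm high.
- lens_centre (a point): centre of the magnifier, a lens in a brass mount, 29 mm across and 7 mm high, 70 mm from the pivot and 72 mm above the bench; x axis points outward along the arm
- tab_face (a point): centre of the push face of the upright tab at the arm's outer end, 101 mm from the pivot along the arm, 89 mm above the bench. The tab is 22 mm wide (along the arm), 10 mm thick over its two rubber pads, and stands from 68 to 106 mm above the bench. x axis: outward along the arm; y axis: horizontal, the way the arm must swing: push this face along +y.
- nest (a point): point of the carriage where the movement's origin sits in the nest, 32 mm above the bench
- movement: watch movement in a red ring-shaped holder 40 mm across with a brass crown towards the robot, 11 mm high, lying loose in the low brass nest on the carriage (top 43 mm above the bench); origin on its underside, 5 mm in front of the ring's centre
- amber_box: round amber plastic box, 39 mm across, 18 mm high, lying in front of the slide; origin under its centre
- case_back: steel watch case back, 31 mm across, 6 mm high, in front of the slide; origin under its centre
- screwdriver: precision screwdriver with a green band, 90 mm long, 12 mm thick, behind the slide; origin under its middle
- eyeglass: black watchmaker's eyeglass, 34 mm across, 28 mm high, behind the slide; origin under its centre
Things that resemble listed ones, but are neither listed nor needed, are in the scene too. What is shaped like the movement but black is not meant.

How it is judged:
On the way, in this order (a step that is already met when the one before it is completed fails the run):
1. the carriage has clicked into the spring stop at the lens stand and lies still (y of groove in the frame of detent_line between -0.002 and 0.002 m and velocity of joint carriage between -0.01 and 0.01 m/s), for 0.3 s.
2. the magnifier's arm is at its stop over the movement, the carriage still in its click stop (y of groove in the frame of detent_line between -0.002 and 0.002 m and value of joint lens_arm above 1.33 rad), for 0.2 s.
At the end, for the whole second after the job is handed in: The carriage sits in the click stop (groove within 2 mm of the spring ball's line along the rail), the magnifier's arm is within 0.06 rad of its stop, and the movement lies at rest in its nest (within 5 mm of its place) (all of step 2 and horizontal distance between movement and nest below 0.004 m and distance between movement and nest below 0.005 m and linear speed of movement below 0.02 m/s); the robot touches nothing.
It fails at once if the movement is lifted out of or knocked from its nest (distance between movement and nest above 0.006 m).
It fails at once if the fingers touch the movement (contact force between the fingers and movement above 0.5 N).
It fails at once if the push plate is pinched (fingers press on both its faces) (contact force between the fingers and carriage_c16 above 1 N and contact force between the fingers and carriage_c17 above 1 N).
It fails at once if the magnifier's tab is pinched (fingers press on both its faces) (contact force between the fingers and lens_arm_c0 above 1 N and contact force between the fingers and lens_arm_c1 above 1 N).
It fails at once if one of the things lying around (amber box, case back, screwdriver, eyeglass) is moved by more than 10 mm (distance of any of amber_box, case_back, screwdriver, eyeglass from where it was at the start of the episode above 0.01 m).
It also fails if it takes over 61 s, if anything falls off the work surface, if the arm or the gripper's body presses on something with over 40 N, if the wrist force passes 120 N, or if a joint passes its speed limit or range.

## Working session

There is one attempt and no reset: what is moved stays moved. The work goes in short steps, each a Python script; the robot and the scene stay as the last script left them, time stands still between calls to the robot, and variables do not carry over. Pictures are saved under pics/ and viewed, about 8 in all and at most 12, crops included, and the job is handed in when it is done.

```bash
mkdir -p pics; ls; python3 - <<'E'
from workcell import bot, hand, kinematics, get_obs, vision
import cv2, numpy as np
for n in ("scene","top"):
    d=vision.read_camera(n); cv2.imwrite(f"pics/{n}0.png",cv2.resize(d["frame"][:,:,::-1],(800,600),interpolation=cv2.INTER_CUBIC))
    np.savez(f"{n}0.npz",**d)
    V=d["view"]; print(n,d["intrinsics"].round(1).tolist(),V.round(3).tolist(),(-V[:3,:3].T@V[:3,3]).round(3))
o=get_obs(); print(o["time_s"],o["position"],o["orientation"],o["gripper_width"],bot.tcp_to_tips)
E
```

```text
pics
scene [[348.9, 0.0, 254.4], [0.0, 348.9, 195.4], [0.0, 0.0, 1.0]] [[0.894, -0.447, 0.023, -0.417], [-0.215, -0.475, -0.853, 0.239], [0.392, 0.758, -0.521, 0.609], [0.0, 0.0, 0.0, 1.0]] [ 0.186 -0.535  0.531]
top [[455.2, 0.0, 260.5], [0.0, 455.2, 196.3], [0.0, 0.0, 1.0]] [[-0.078, -0.997, -0.003, 0.167], [-0.975, 0.077, -0.208, 0.534], [0.208, -0.013, -0.978, 0.927], [0.0, 0.0, 0.0, 1.0]] [0.341 0.138 1.018]
0.1 [ 0.24368286 -0.57510906  0.24764435] [-0.14082632  0.69338668 -0.6925283   0.14066771] 0.08531197459355273 0.017
```

View pics/scene0.png

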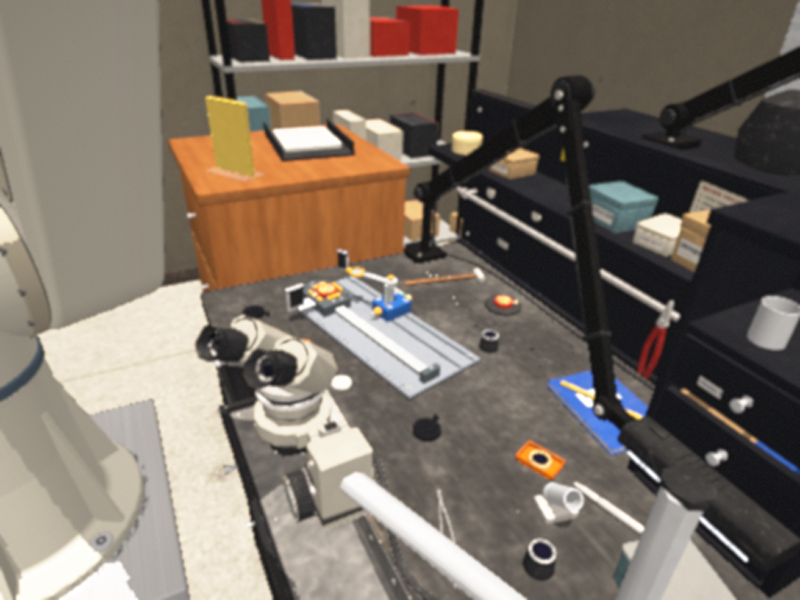

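View pics/top0.png

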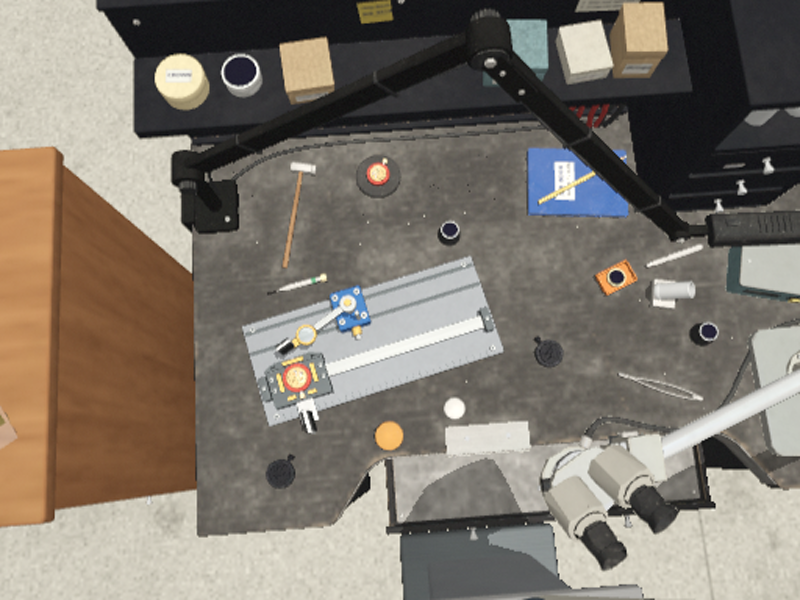

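Top view (800x600): slide corners ≈(242,328),(471,257),(503,352),(270,426); carriage at the left end with the push plate near (308,415). The blue stand is at (350,308), the lens at (306,335) and the tab at (285,347). The amber box is at (389,435), the case back at (455,408), and the microscope is to the front right.

```bash
cat > h.py <<'E'
import numpy as np, cv2
def cam(d): return np.array(d["intrinsics"]),np.array(d["view"])
def ray(d,px,z):
    K,V=cam(d); R=V[:3,:3]; c=-R.T@V[:3,3]; v=R.T@np.linalg.solve(K,[px[0],px[1],1.]); return c+v*(z-c[2])/v[2]
def proj(d,p):
    K,V=cam(d); q=K@(V[:3,:3]@np.asarray(p,float)+V[:3,3]); return q[:2]/q[2]
E
python3 - <<'E'
from h import *
d=np.load("top0.npz"); s=d["frame"]
x0,y0,w,h=145,150,195,146
c=s[y0:y0+h,x0:x0+w,::-1]
cv2.imwrite("pics/topcrop.png",cv2.resize(c,None,fx=4,fy=4,interpolation=cv2.INTER_CUBIC))
hsv=cv2.cvtColor(s,cv2.COLOR_RGB2HSV)
# slide mask: bluish grey
m=((hsv[...,2]>110)&(hsv[...,1]<70)).astype(np.uint8); m[:155]=0;m[290:]=0;m[:,:145]=0;m[:,335:]=0
m=cv2.morphologyEx(m,cv2.MORPH_OPEN,np.ones((5,5)))
cs=max(cv2.findContours(m,0,2)[0],key=cv2.contourArea)
r=cv2.minAreaRect(cs); b=cv2.boxPoints(r); print(r,b)
P=np.array([ray(d,p,0.01) for p in b]); print(P.round(4)); print([np.linalg.norm(P[i]-P[i-1]).round(4) for i in range(4)])
d2=np.load("scene0.npz"); c=d2["frame"][150:260,175:315,::-1]
cv2.imwrite("pics/scenecrop.png",cv2.resize(c,None,fx=5,fy=5,interpolation=cv2.INTER_CUBIC))
E
```

```text
((241.21990966796875, 201.2496337890625), (94.32807922363281, 204.92356872558594), 72.25532531738281) [[129.25839 187.55734]
 [324.43253 125.10159]
 [353.18143 214.94193]
 [158.0073  277.39767]]
[[ 0.5989  0.4203  0.01  ]
 [ 0.7134 -0.0383  0.01  ]
 [ 0.4963 -0.0798  0.01  ]
 [ 0.3923  0.3613  0.01  ]]
[np.float64(0.2149), np.float64(0.4727), np.float64(0.221), np.float64(0.4532)]
```

View pics/topcrop.png

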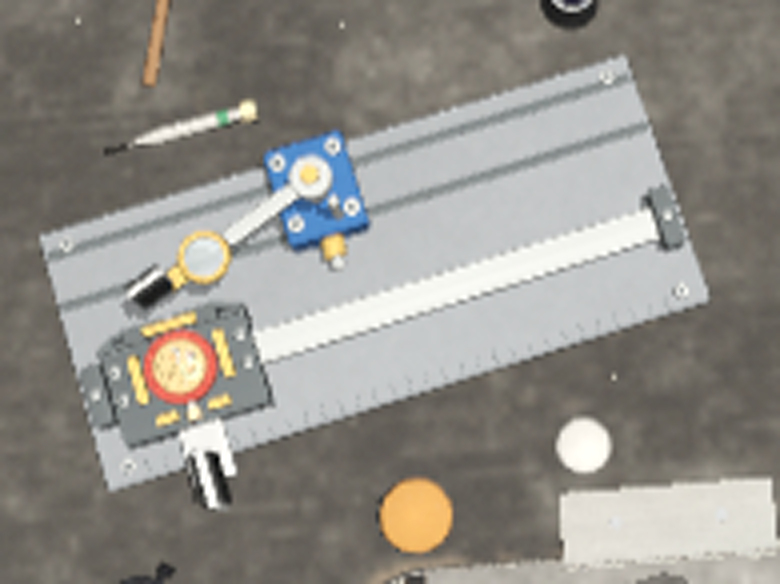

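View pics/scenecrop.png

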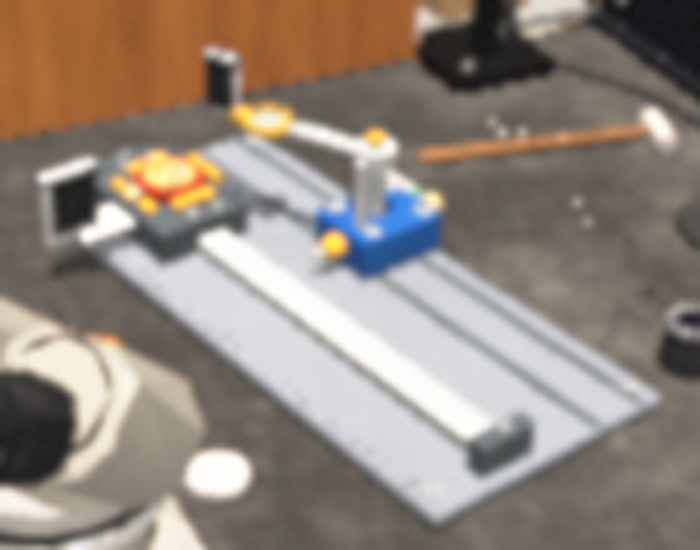

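```bash
cat > m.py <<'E'
from h import *
d=np.load("top0.npz"); s2=np.load("scene0.npz")
T=lambda u,v:(np.array([u,v])+.5)/4-.5+[145,150]
S=lambda u,v:(np.array([u,v])+.5)/5-.5+[175,150]
C=[ray(d,T(*p),.01) for p in [(41,235),(628,56),(709,298),(108,490)]]
C=np.array(C)[:,:2]; L=np.array([[.1,.175],[.1,-.175],[-.05,-.175],[-.05,.175]])
H=(L-L.mean(0)).T@(C-C.mean(0)); U,_,Vt=np.linalg.svd(H); R=(U@Vt).T; t=C.mean(0)-R@L.mean(0)
th=np.arctan2(R[1,0],R[0,0])
loc=lambda p:R.T@(np.asarray(p)[:2]-t)
wld=lambda x,y,z:np.array([*(R@[x,y]+t),z])
E
python3 - <<'E'
from m import *
print("sides",[np.linalg.norm(C[i]-C[i-1]).round(4) for i in range(4)],"theta",np.degrees(th),"t",t)
print("res",(C-(L@R.T+t)).round(4).tolist())
for n,p,z in [("ball",(337,263),.024),("barrel",(334,247),.026),("posttop",(310,175),.086),("lens",(204,257),.0755),("tabtop",(150,287),.106),("ring",(180,366),.043),("platetop",(207,478),.066),("amber",(416,515),.018),("caseback",(583,445),.006),("driver",(190,127),.006),("eyegl",(570,5),.028),("railend",(665,217),.03),("leftstop",(95,395),.03)]:
    P=ray(d,T(*p),z); print(n,P.round(4),"local",loc(P).round(4))
for n,p,z in [("posttop",(377,140),.086),("lens",(268,120),.0755),("ball",(320,262),.024),("ring",(168,172),.043),("caseback",(218,473),.006)]:
    P=ray(s2,S(*p),z); print("S",n,P.round(4),"local",loc(P).round(4))
for c in [(-.05,-.175),(.1,-.175)]: print(c,(proj(s2,wld(*c,.01))-[175,150])*5)
E
```

```text
sides [np.float64(0.1484), np.float64(0.3485), np.float64(0.1467), np.float64(0.3481)] theta 13.01807559729198 t [0.48887517 0.17217657]
res [[-0.0008, -0.0016], [-0.0014, -0.0002], [0.0015, 0.002], [0.0006, -0.0002]]
ball [0.5147 0.1975 0.024 ] local [0.0309 0.0189]
barrel [0.5234 0.1985 0.026 ] local [0.0396 0.0178]
posttop [0.5516 0.2049 0.086 ] local [0.0685 0.0178]
lens [0.5143 0.2639 0.0755] local [0.0455 0.0836]
tabtop [0.4955 0.2878 0.106 ] local [0.0325 0.1112]
ring [0.4621 0.2839 0.043 ] local [-0.001   0.1149]
platetop [0.4001 0.2692 0.066 ] local [-0.0646  0.1145]
amber [0.3745 0.164  0.018 ] local [-0.1132  0.0178]
caseback [0.4057 0.0697 0.006 ] local [-0.1041 -0.0811]
driver [0.6032 0.2775 0.006 ] local [0.1351 0.0769]
eyegl [0.6518 0.0559 0.028 ] local [ 0.1326 -0.15  ]
railend [0.5252 0.0148 0.03  ] local [-1.000e-04 -1.615e-01]
leftstop [0.4515 0.3325 0.03  ] local [-0.0003  0.1646]
S posttop [0.5507 0.1993 0.086 ] local [0.0663 0.0126]
S lens [0.5141 0.2624 0.0755] local [0.0449 0.0822]
S ball [0.5131 0.1902 0.024 ] local [0.0277 0.0121]
S ring [0.4618 0.2845 0.043 ] local [-0.001   0.1155]
S caseback [0.4057 0.0683 0.006 ] local [-0.1044 -0.0825]
(-0.05, -0.175) [433.06415286 520.32283151]
(0.1, -0.175) [662.24976152 396.70746807]
```

```bash
python3 - <<'E'
from m import *
def tri(a,b):
    P=[];
    for D in (d,s2):
        K,V=cam(D);P.append(K@V[:3])
    f=512/800
    X=cv2.triangulatePoints(P[0],P[1],np.array(a,float)*f,np.array(b,float)*f)[:,0];X=X[:3]/X[3]
    return X.round(3),(proj(d,X)/f-a).round(1),(proj(s2,X)/f-b).round(1)
for n,a,b in [("eyeA",(665,515),(270,370)),("eyeB",(605,555),(215,342)),("lamp elbow",(490,40),(572,92)),("lamp end",(690,230),(605,408)),("lamp base",(185,165),(425,195)),("scope body",(570,460),(290,405)),("boom end",(660,440),(350,485)),("box",(640,450),(345,450))]: print(n,*tri(a,b))
from workcell import kinematics
import numpy as np
from scipy.spatial.transform import Rotation as Ro
# tool down: y=-z ; z axis (jaw) horizontal
def ori(phi):
    z=np.array([np.cos(phi),np.sin(phi),0]); y=np.array([0,0,-1.]); x=np.cross(y,z); return Ro.from_matrix(np.c_[x,y,z]).as_quat()
print(Ro.from_quat([-0.14082632,0.69338668,-0.6925283,0.14066771]).as_matrix().round(3))
for phi in (th,th+np.pi/2,th-np.pi/2,th+np.pi):
  for p in [wld(-.064,.15,.15),wld(-.064,.135,.055),wld(-.064,.04,.055),wld(.032,.15,.11),wld(-.04,.05,.11)]:
    q=kinematics.solve_ik(p,ori(phi)); print(round(phi,2),p.round(3),None if q is None else np.round(q,2))
E
```

```text
eyeA [ 0.261 -0.133  0.219] [ 0.2 -1.6] [-3.3  0.3]
eyeB [ 0.225 -0.064  0.217] [ 0.1 -1.7] [-3.1  0.2]
lamp elbow [0.725 0.03  0.404] [-0.4  0.7] [ 0.9 -0.4]
lamp end [ 0.597 -0.244  0.139] [-1.3  2.6] [ 5.6 -1.9]
lamp base [0.737 0.405 0.14 ] [-1.1  3.2] [ 3.5 -0.9]
scope body [ 0.313 -0.061  0.103] [-1.   8.1] [14.8 -2.1]
boom end [ 0.332 -0.183  0.086] [-1.   5.4] [11.7 -1.9]
box [ 0.328 -0.152  0.106] [-0.1  0.4] [ 0.9 -0.1]
[[-0.921 -0.     0.39 ]
 [-0.39   0.001 -0.921]
 [-0.    -1.    -0.001]]
0.23 [0.393 0.304 0.15 ] [ 0.66  0.28  1.99 -0.    0.87  0.43]
0.23 [0.396 0.289 0.055] [ 0.63  0.43  2.06 -0.    0.65  0.4 ]
0.23 [0.418 0.197 0.055] [ 0.44  0.4   2.12 -0.    0.62  0.21]
0.23 [0.486 0.326 0.11 ] [ 0.59  0.46  1.83 -0.    0.86  0.36]
0.23 [0.439 0.212 0.11 ] [ 0.45  0.33  2.04 -0.    0.77  0.22]
1.8 [0.393 0.304 0.15 ] [ 0.66  0.28  1.99 -0.    0.87 -1.14]
1.8 [0.396 0.289 0.055] [ 0.63  0.43  2.06 -0.    0.65 -1.17]
1.8 [0.418 0.197 0.055] [ 0.44  0.4   2.12 -0.    0.62 -1.36]
1.8 [0.486 0.326 0.11 ] [ 0.59  0.46  1.83 -0.    0.86 -1.21]
1.8 [0.439 0.212 0.11 ] [ 0.45  0.33  2.04 -0.    0.77 -1.35]
-1.34 [0.393 0.304 0.15 ] [ 0.66  0.28  1.99 -0.    0.87  2.  ]
-1.34 [0.396 0.289 0.055] [ 0.63  0.43  2.06 -0.    0.65  1.97]
-1.34 [0.418 0.197 0.055] [ 0.44  0.4   2.12 -0.    0.62  1.78]
-1.34 [0.486 0.326 0.11 ] [ 0.59  0.46  1.83 -0.    0.86  1.93]
-1.34 [0.439 0.212 0.11 ] [ 0.45  0.33  2.04 -0.    0.77  1.79]
3.37 [0.393 0.304 0.15 ] [ 0.66  0.28  1.99 -0.    0.87 -2.71]
3.37 [0.396 0.289 0.055] [ 0.63  0.43  2.06 -0.    0.65 -2.74]
3.37 [0.418 0.197 0.055] [ 0.44  0.4   2.12 -0.    0.62 -2.93]
3.37 [0.486 0.326 0.11 ] [ 0.59  0.46  1.83 -0.    0.86 -2.78]
3.37 [0.439 0.212 0.11 ] [ 0.45  0.33  2.04 -0.    0.77 -2.92]
```

```bash
cat >> m.py <<'E'
from scipy.spatial.transform import Rotation as Ro
def ori(phi):
    z=np.array([np.cos(phi),np.sin(phi),0]); y=np.array([0,0,-1.]); return Ro.from_matrix(np.c_[np.cross(y,z),y,z]).as_quat()
def show(vision,n,name,box,f):
    D=vision.read_camera(n); np.savez(name+".npz",**D); x0,y0,w,h=box
    cv2.imwrite(f"pics/{name}.png",cv2.resize(D["frame"][y0:y0+h,x0:x0+w,::-1],None,fx=f,fy=f,interpolation=cv2.INTER_CUBIC)); return D
E
python3 - <<'E'
from m import *
from workcell import bot, hand, kinematics, get_obs, vision
o=get_obs(); a=-1.172; qa=list(o["joint_pos"])
q1=kinematics.solve_ik([.45*np.cos(a),.45*np.sin(a),.42],o["orientation"])
tgt=wld(-.064,.155,.20); q3=np.array(kinematics.solve_ik(tgt,ori(th)))
q2=np.array(q1); q2[0]=q3[0]; q2[5]=q3[5]
print(np.round(q1,2),q2.round(2),q3.round(2))
hand.move_gripper(0.0,20)
bot.goto_joints(q1); bot.goto_joints(q2); bot.goto_joints(q3)
o=get_obs(); print(o["time_s"],o["position"],tgt,o["wrist_force"],o["gripper_width"])
show(vision,"scene","s1",(100,50,250,220),3)
E
```

```text
[-1.18 -0.06  1.75  0.    1.46 -0.01] [ 0.66 -0.06  1.75  0.    1.46  0.44] [ 0.66  0.21  1.95 -0.    0.98  0.44]
5.2667 [0.39240139 0.30909183 0.20108689] [0.39160498 0.30877639 0.2       ] [0.40069526 0.35905592 0.71398472] -3.0438696808027283e-05
```

View pics/s1.png

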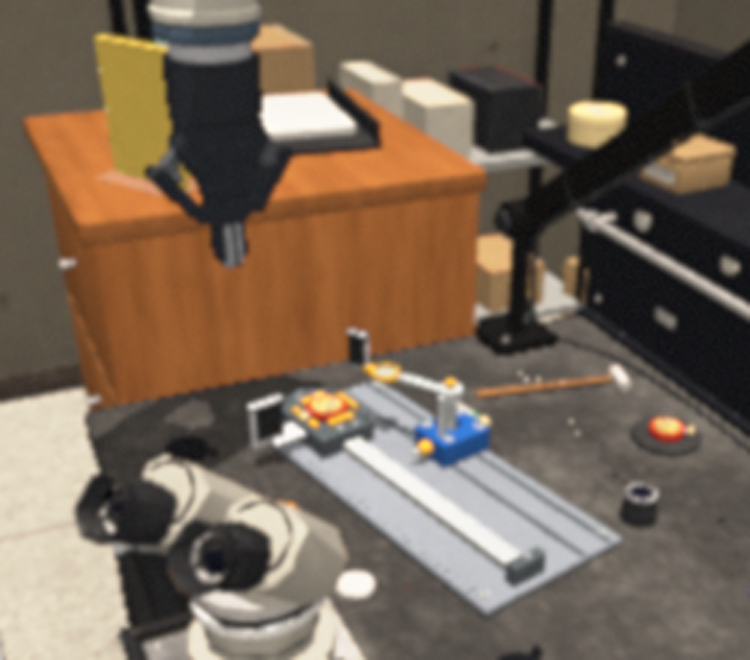

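```bash
python3 - <<'E'
from m import *
from workcell import bot, hand, get_obs
def F(): 
    f=np.array(get_obs()["wrist_force"]); return (R.T@f[:2]).round(2)
bot.servo_line(wld(-.064,.155,.055),velocity=.12); bot.dwell(.3); f0=F(); print("free",f0,get_obs()["wrist_force"])
y=.147
bot.servo_line(wld(-.064,y,.055),velocity=.05)
while y>.120:
    y-=.001; bot.servo_line(wld(-.064,y,.055),velocity=.03); f=F()-f0
    print(round(y,4),f,loc(get_obs()["position"]).round(4))
    if f[1]>1: break
print(get_obs()["time_s"])
E
```

```text
free [ 0.12 -0.03] [ 0.12151563 -0.00758085 -0.71471904]
0.146 [-0.32 -0.04] [-0.064  0.146]
0.145 [0.06 0.13] [-0.064  0.145]
0.144 [ 0.12 -0.42] [-0.064   0.1439]
0.143 [-0.44  0.73] [-0.064  0.143]
0.142 [ 0.13 -0.94] [-0.064   0.1419]
0.141 [0.51 0.52] [-0.064   0.1409]
0.14 [ 0.12 -0.5 ] [-0.064  0.14 ]
0.139 [-1.22  0.24] [-0.064   0.1389]
0.138 [ 0.69 -1.09] [-0.064  0.138]
0.137 [-0.19  0.37] [-0.064   0.1369]
0.136 [-0.17 -0.25] [-0.064  0.136]
0.135 [ 0.32 -0.76] [-0.064  0.135]
0.134 [0.17 0.31] [-0.064  0.134]
0.133 [-0.6   0.13] [-0.0639  0.133 ]
0.132 [-0.3   0.94] [-0.0639  0.132 ]
0.131 [-1.16  0.75] [-0.064   0.1309]
0.13 [-0.2   1.73] [-0.064   0.1299]
11.5333
```

```bash
python3 - <<'E'
from m import *
from workcell import bot, hand, get_obs, vision
def F(n=4):
    a=[]
    for _ in range(n): bot.dwell(.03); a.append(R.T@np.array(get_obs()["wrist_force"])[:2])
    return np.mean(a,0).round(2)
print("contact",F())
for y in (.11,.08,.06,.050,.045):
    bot.servo_line(wld(-.064,y,.055),velocity=.04); print(y,F(),loc(get_obs()["position"]).round(4))
print(get_obs()["time_s"])
show(vision,"top","t1",(145,150,195,146),4)
E
```

```text
contact [0.37 0.76]
0.11 [ 0.33 -0.2 ] [-0.0641  0.11  ]
0.08 [0.03 0.06] [-0.0641  0.0801]
0.06 [-0.04  0.19] [-0.064   0.0598]
0.05 [-0.22  0.25] [-0.064  0.05 ]
0.045 [-0.1   0.01] [-0.064   0.0449]
15.2083
```

View pics/t1.png

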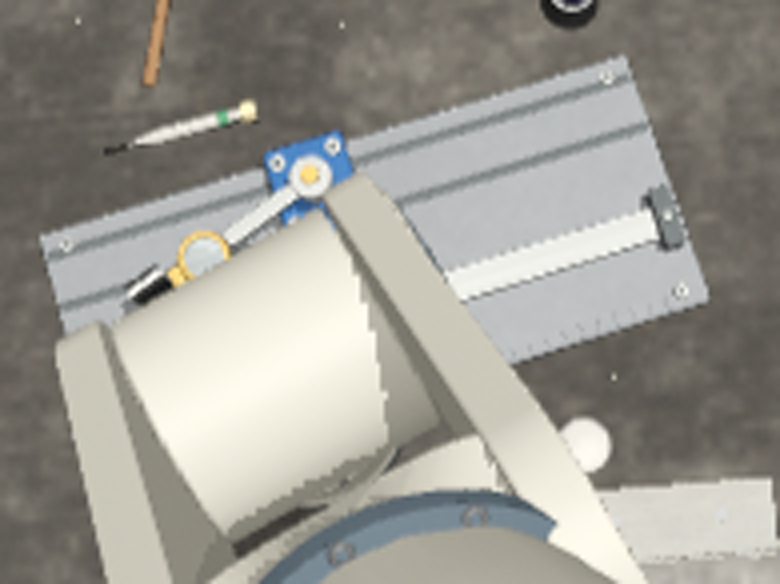

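The robot's wrist hides the carriage from the top camera (only the lens stand, with the arm at (245,215), and the rail's right end can be seen), so I'll check with the scene camera.

```bash
python3 - <<'E'
from m import *
from workcell import vision
D=show(vision,"scene","s2",(165,130,150,130),5)
for n,p in [("ball",(.031,.018,.024)),("plateL",(-.064,.034,.066)),("tcp",(-.064,.045,.055))]: print(n,((proj(D,wld(*p))-[165,130])*5).round())
E
```

```text
ball [366. 353.]
plateL [198. 331.]
tcp [187. 340.]
```

View pics/s2.png

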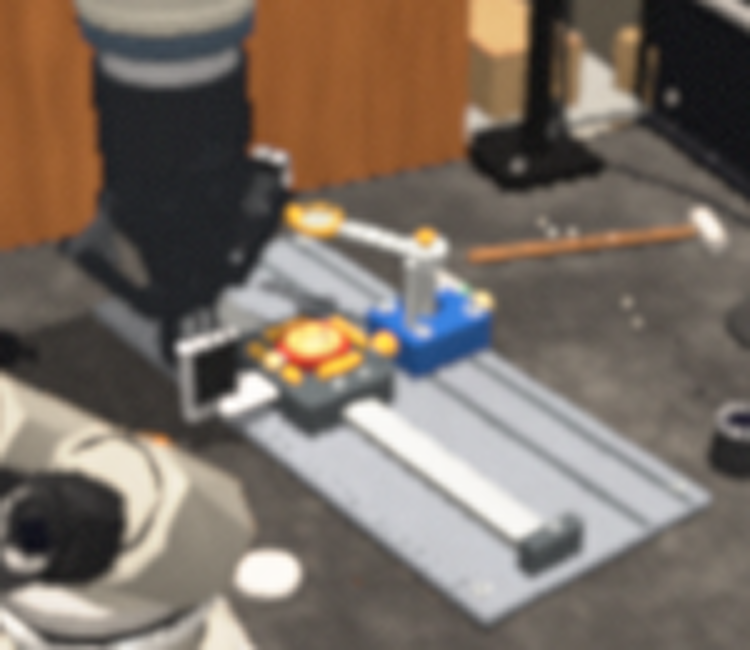

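```bash
cat >> m.py <<'E'
def ring(D):
    f=D["frame"].astype(float)[130:260,165:315]; r=f[...,0]-np.maximum(f[...,1],f[...,2])
    w=np.clip(r-60,0,60); 
    n,lab,st,ce=cv2.connectedComponentsWithStats((w>0).astype(np.uint8))
    # biggest component within slide area
    best=max(range(1,n),key=lambda i:w[lab==i].sum() if -.06<loc(ray(D,ce[i]+[165,130],.04))[0]<.06 else 0)
    ww=w*(lab==best); yy,xx=np.mgrid[:130,:150]
    return loc(ray(D,[(ww*xx).sum()/ww.sum()+165,(ww*yy).sum()/ww.sum()+130],.041))
E
python3 - <<'E'
from m import *
from workcell import bot, hand, get_obs, vision
print("start",ring(s2).round(4))
v=vision.read_camera("scene"); r0=ring(v)[1]; y=.045; print("now",ring(v).round(4))
while y>.0335:
    y-=.001; bot.servo_line(wld(-.064,y,.055),velocity=.03); f=R.T@np.array(get_obs()["wrist_force"])[:2]
    bot.dwell(.08); r=ring(vision.read_camera("scene"))[1]
    print(round(y,4),"ring",r.round(4),"step",(r-r0).round(4),"lead",(y-r).round(4),f.round(2))
    if r-r0<-.0018: break
    r0=r
print(get_obs()["time_s"])
E
```

```text
start [-0.0081  0.1046]
now [-0.007   0.0162]
0.044 ring 0.015 step -0.0012 lead 0.029 [0.07 0.31]
0.043 ring 0.014 step -0.001 lead 0.029 [0.12 1.43]
0.042 ring 0.0136 step -0.0004 lead 0.0284 [0.15 0.36]
0.041 ring 0.0105 step -0.0032 lead 0.0305 [ 0.29 -0.1 ]
16.8917
```

```bash
python3 - <<'E'
from m import *
from workcell import bot, hand, get_obs, vision
for y in (.041,.0403,.0396):
    bot.servo_line(wld(-.064,y,.055),velocity=.02); bot.dwell(.1)
    print(y,ring(vision.read_camera("scene")).round(4),(R.T@np.array(get_obs()["wrist_force"])[:2]).round(2))
bot.servo_line(wld(-.064,.075,.055),velocity=.1)
bot.servo_line(wld(-.064,.09,.17),velocity=.2)
a=np.radians(112); tg=np.array([-np.sin(a),np.cos(a)]); p=np.array([.07,.018])+.104*np.array([np.cos(a),np.sin(a)])-tg*.045
bot.reach(wld(*p,.20),ori(a-np.pi+th))
print(p,loc(get_obs()["position"]),get_obs()["time_s"])
show(vision,"top","t2",(145,150,195,146),4); D=vision.read_camera("scene"); print(ring(D)); np.savez("s3.npz",**D)
E
```

```text
0.041 [-0.0071  0.0093] [0.73 0.42]
0.0403 [-0.0068  0.0096] [ 0.61 -0.14]
0.0396 [-0.0066  0.0092] [-0.72 -0.03]
[0.07276419 0.13128442] [0.07183831 0.13088874] 20.4167
[-0.00673464  0.00885397]
```

View pics/t2.png

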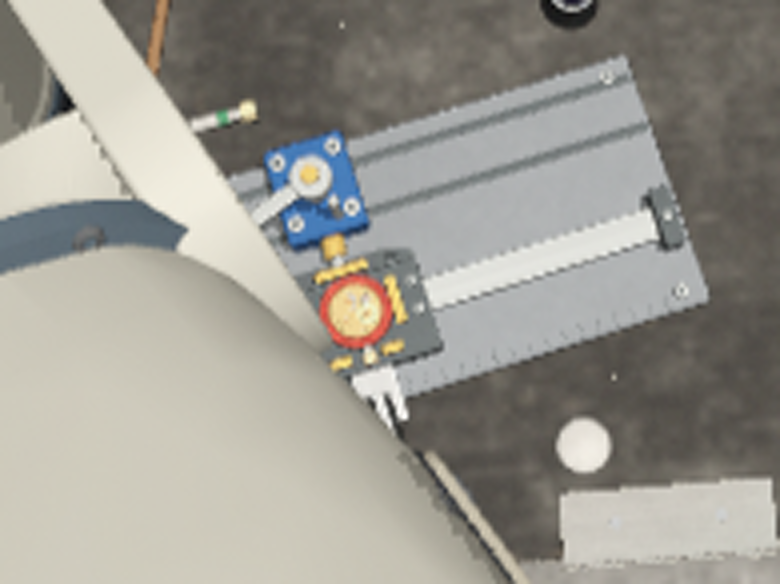

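```bash
cat > sw.py <<'E'
from m import *
from workcell import bot, hand, get_obs, vision
pv=np.array([.07,.018])
def pose(a,s,z=.095,r=.103):
    a=np.radians(a); u=np.array([np.cos(a),np.sin(a)]); t_=np.array([-u[1],u[0]])
    return wld(*(pv+r*u-s*t_),z),ori(a-np.pi+th)
def ft(a,n=5):
    a=np.radians(a); t_=R@[-np.sin(a),np.cos(a)]; L=[]
    for _ in range(n): bot.dwell(.03); L.append(-np.array(get_obs()["wrist_force"])[:2]@t_)
    return round(float(np.mean(L)),2)
E
python3 - <<'E'
from sw import *
D=np.load("t2.npz"); print("ring top",loc(ray(D,T(356,311),.043)).round(4))
bot.servo_line(*pose(112,.045),velocity=.12)
bot.servo_line(*pose(112,.022),velocity=.08); print("free",ft(112))
for a in (112,120,130,140,150,160,168):
    bot.servo_line(*pose(a,.016),velocity=.05); print(a,ft(a,2),loc(get_obs()["position"]).round(4))
print(get_obs()["time_s"])
D=show(vision,"scene","s4",(165,130,150,130),5); print(ring(D))
E
```

```text
ring top [-0.0009  0.0162]
free 0.37
112 0.56 [0.0461 0.1195]
120 -0.85 [0.0327 0.1153]
130 -0.07 [0.0165 0.1074]
140 0.05 [0.0018 0.0967]
150 0.02 [-0.0109  0.0836]
160 0.04 [-0.021   0.0685]
168 0.18 [-0.0271  0.0553]
25.825
[-0.00678449  0.00931239]
```

View pics/s4.png

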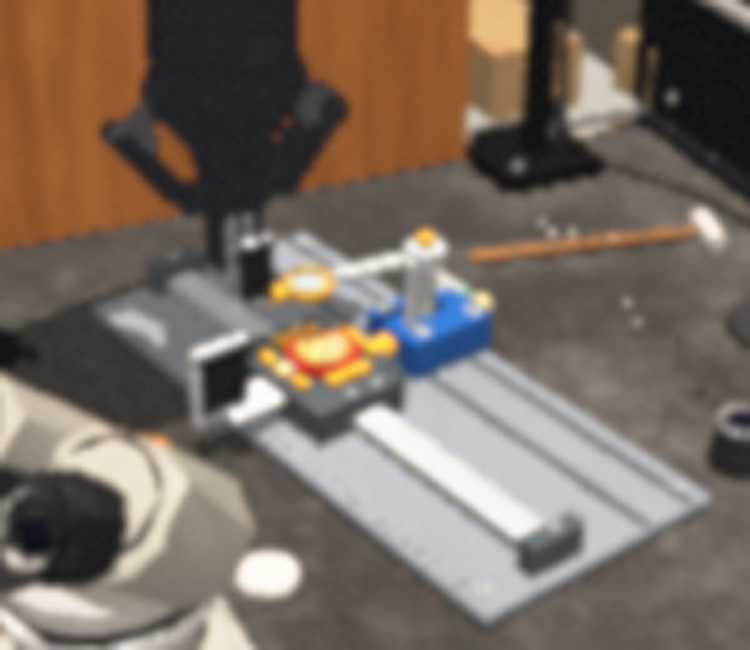

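```bash
python3 - <<'E'
from sw import *
def lens(D,pt=None):
    f=cv2.cvtColor(D["frame"],cv2.COLOR_RGB2HSV); return None
D=np.load("s4.npz"); p=(np.array([305,283])+.5)/5-.5+[165,130]; l=loc(ray(D,p,.0755))-pv; print("lens ang",np.degrees(np.arctan2(l[1],l[0])),np.hypot(*l))
a=168
while a<186:
    a+=(3 if a<176 else 1); bot.servo_line(*pose(a,.016),velocity=.04); f=ft(a,4)
    print(a,f,loc(get_obs()["position"]).round(4))
    if f>3: break
print(get_obs()["time_s"])
D=vision.read_camera("scene"); np.savez("s5.npz",**D); print(ring(D))
E
```

```text
lens ang 170.94911058942967 0.07254361025634057
171 -0.08 [-0.0291  0.0501]
174 0.02 [-0.0307  0.0448]
177 -0.13 [-0.032   0.0395]
178 0.14 [-0.0324  0.0376]
179 0.0 [-0.0327  0.0358]
180 10.06 [-0.0329  0.0353]
28.275
[-0.00509914  0.00619734]
```

```bash
python3 - <<'E'
from sw import *
bot.servo_line(pose(180,.050)[0],velocity=.1)
bot.servo_line(pose(180,.055,z=.24)[0],velocity=.2)
q=np.array(get_obs()["joint_pos"]); q[0]+=.45; q[1]-=.35; bot.goto_joints(q)
o=get_obs(); print(o["time_s"],o["position"],o["wrist_force"])
show(vision,"top","t3",(145,150,195,146),4); D=show(vision,"scene","s6",(165,130,150,130),5)
E
```

```text
30.775 [0.28720173 0.39346111 0.41207327] [ 0.04990736  0.20902302 -0.54944237]
```

View pics/t3.png

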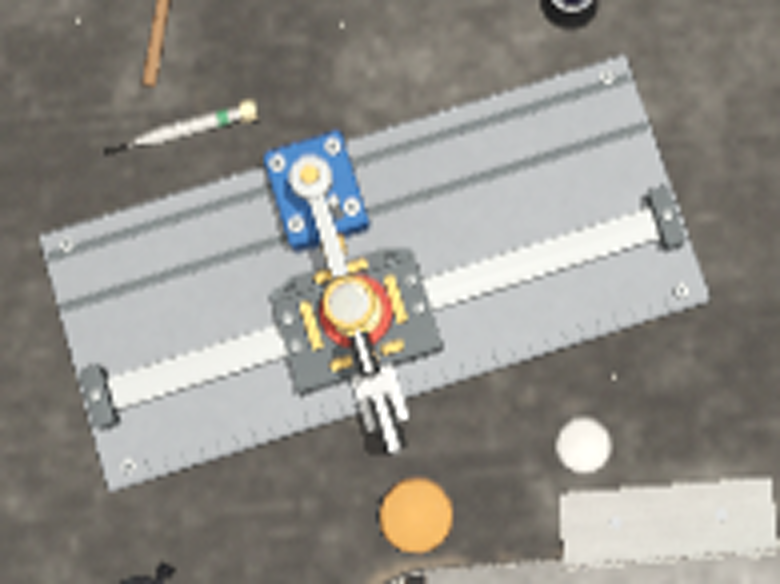

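View pics/s6.png

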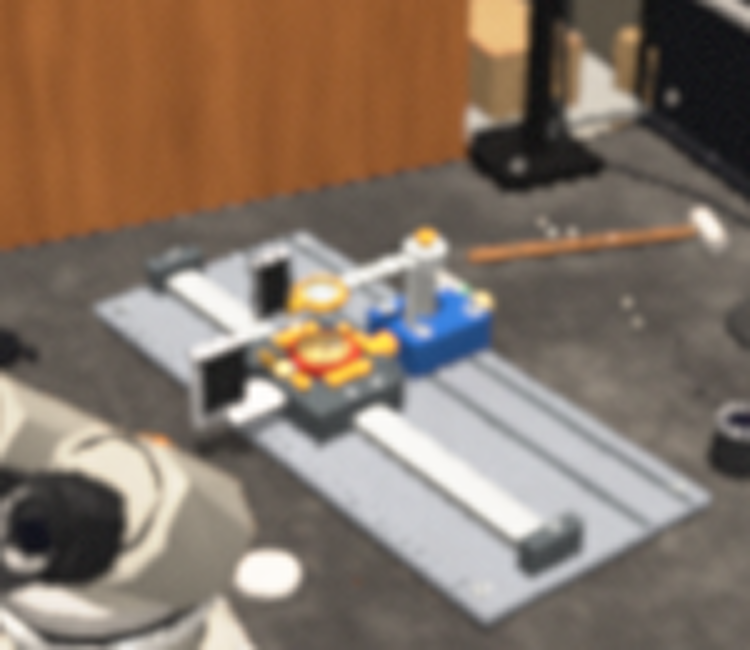

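```bash
python3 - <<'E'
from sw import *
D=np.load("t3.npz")
for n,cs in [("start",[(128,447),(272,403),(240,303),(100,347)]),("end",[(300,395),(442,350),(412,250),(272,292)])]:
    P=np.array([loc(ray(d,T(*c),.032)) for c in cs]); print(n,P.round(4).tolist(),P.mean(0).round(4))
for n,p,z in [("lens",(353,303),.0755),("post",(310,175),.086),("ring",(357,311),.043),("tabtop",(364,353),.106),("platetop",(384,428),.066)]:
    l=loc(ray(D,T(*p),z)); q=l-pv; print(n,l.round(4),np.degrees(np.arctan2(q[1],q[0])).round(1),np.hypot(*q).round(4))
# stand: blue block centroid (rotated rect) and the barrel (brass) axis in the start image
f=d["frame"]; h=cv2.cvtColor(f,cv2.COLOR_RGB2HSV); m=((h[...,0]>100)&(h[...,0]<125)&(h[...,1]>150)).astype(np.uint8); m[:175]=0;m[220:]=0;m[:,:205]=0;m[:,245:]=0
r=cv2.minAreaRect(cv2.findNonZero(m)); print("blue",loc(ray(d,r[0],.035)).round(4),r)
# movement of everything since the start: image difference around loose things
for n,(x,y) in dict(amber=(249,279),case=(291,261),driver=(192,182),eye=(287,148)).items():
    A,B=[g["frame"][y-14:y+14,x-18:x+18].astype(int) for g in (d,D)]; print(n,np.abs(A-B).mean().round(2))
E
```

```text
start [[-0.0329, 0.1546], [-0.0335, 0.0742], [0.0241, 0.0756], [0.0238, 0.1549]] [-0.0046  0.1148]
end [[-0.0339, 0.0585], [-0.0337, -0.022], [0.0239, -0.0227], [0.0247, 0.0573]] [-0.0047  0.0178]
lens [-0.0014  0.016 ] -178.4 0.0714
post [0.0685 0.0178] -171.8 0.0015
ring [-0.001   0.0157] -178.2 0.0711
tabtop [-0.0322  0.0175] -179.7 0.1022
platetop [-0.0675  0.0197] 179.3 0.1375
blue [0.0711 0.018 ] ((223.66757202148438, 197.29458618164062), (24.62969207763672, 19.924318313598633), 72.89727020263672)
amber 0.63
case 0.6
driver 0.63
eye 0.74
```

```bash
python3 -c "
from workcell import hand_in, get_obs
print(get_obs()['time_s']); print(hand_in())"
```

```text
30.875
the job is handed in; nothing more can be done
None
```

The carriage is in the spring stop and the magnifier arm is at its stop over the movement. I handed the job in at 30.9 s of the 61 s allowed; no verdict is reported back.

I pushed the plate with the sides of the closed fingers. The carriage then jumped about 3 mm ahead by itself and stayed put through the next 1.4 mm of finger travel. I then pushed the tab round its arc until it pressed back with 10 N at the stop, and backed the arm away clear of everything.

**Last checks**
- **Carriage:** its centre is at y = 17.8 mm along the rail and the lens stand's centre at 18.0 mm. The ball itself, measured at the start, read 18.9 mm, still within the 2 mm limit.
- **Lens arm:** the direction from the pivot is 178.4° to 179.7° against 180° at the stop, well within the 0.06 rad limit. The lens is centred over the movement.
- **Movement:** still in its nest, about where it sat on the carriage at the start (within some 2 mm).
- **Loose things:** the image patches around the amber box, case back, screwdriver and eyeglass are practically unchanged.

**Checks that disagreed or did not help**
- **Scene camera:** it put the ball and post about 5 to 7 mm to the right of the top camera's values. I trusted the top camera and the click behaviour.
- **Ring reading:** the scene camera's reading of the red ring was off by about 10 mm at the start, so I used it only for relative motion. It shifted again at the end, probably because the lens covers part of the ring.
- **Wrist force:** it was too noisy (about 1 N) to show the click, so the click rests on the camera measurements.

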